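Load the tape stand and hold its bayonet cap locked

ROBOT

A 6-joint arm with a two-finger parallel gripper is mounted at the origin on the work surface. World frame = base frame: x ahead of the robot, y to its left, z up, the work surface at z = 0. Lengths are in m, angles in rad, forces in N, time in s.
With the tool pointing down it reaches from about 0.3 to 0.775 m from the base axis. Payload 14.6 kg.
Tool frame: the origin (TCP) lies midway between the tips of the shut fingers; the grasp point (between the pads) lies 19 mm behind it (ctrl.tcp_to_grasp is the z of the grasp point in the tool frame, in m); z points along the fingers, y is the line along which they close (so a half turn about z gives the same grasp; the last joint's range is limited). The gripper opens to 94 mm and grips with 3 to 60 N. Pads are 16 mm wide; open, the fingers measure 119 mm over their backs; the gripper's body (75 mm by 177 mm) begins 78 mm behind the grasp point.
Start: joints at [-1.288, 0.3, 1.521, -0, 1.321, -0.067], TCP at [0.188, -0.517, 0.165] pointing down, gripper open.
Joint ranges: [-3.03, 3.03], [-0.79, 2.21], [0.23, 2.52], [-1.04, 4.18], [0, 3.07], [-2.55, 2.55]. Speed limits (rad/s): [2.22, 2.22, 2.57, 3.14, 3.14, 3.14].

INTERFACE

Orientations are given as [roll, pitch, yaw] about the fixed x, y, z axes, in that order (R = Rz(yaw) Ry(pitch) Rx(roll)).
In Python, from station import monitor, camera, ctrl gives the robot as it stands.
- The arm moves only by the tool apply_moves, never from a script. Its argument "plan" is one flat list of numbers, 4 for each row, row after row: the shift along the tool's x, y, z in mm, then the turn about the tool's z in rad. In form: [dx, dy, dz, spin, dx, dy, dz, spin, ...]. A call has 1 to 20 rows; each row shifts and turns the commanded pose from where the row before left it, along the tool's axes as they then stand; what a row does not reach is not made up. A row lasts 1/10 s, in which the tool goes at most 50 mm and 8.59 degrees, less where a joint would pass 70% of its speed; a pose out of reach is approached as far as the arm can. A call is refused whole if a number of a shift passes 50 or a number of a turn 0.15, either way. A call with a gripper value outside its range is refused whole. "hand" is the gripper command: -1 is shut, 1 is fully open, values between are in proportion, set as the call begins (left out, the last holds). The fingers move at their own pace and stop on an object; "squeeze" is the grip in N (left out, the last holds). Time passes only in rows, so rows that do not move let the fingers close. It gives the time, the measured TCP pose, the force, the opening and the grip force at its end, in the units of the state.
- monitor.get_obs(): the state, without advancing time (a new reading comes with each control period).
- camera(name): name is "scene" or "top" or "wrist"; returns a dict with "image" (400x640x3 uint8, red, green, blue), "range_z" (400x640 float32, m along the optical axis (not along the pixel's ray), 0 where there is no reading), "mtx" (3x3 intrinsics, pixels), "rvec" (rotation vector, rad) and "tvec" (3), from world to camera coordinates, as OpenCV has them. Camera axes: x right, y down, z forward; pixel columns grow to the right and rows downward; lengths in m; the calibration is good to about 2 mm. A picture is of the moment at which its call begins.
- ctrl.hand_in(): hands the job in; it is judged then, once.
The state is a dict: "time_s": time; "qpos": joint angles; "joint_vel": joint speeds; "tau": joint torques, N m; "ee_pos": TCP position; "eef_rot": TCP orientation; "force": force on the tool from outside, world axes, zero at the start; "moment": the same for the moment, N m; "grip_width": finger opening in m; "grip_force": force on a finger pad.
Only numpy, scipy, OpenCV 4.12 (cv2) and the standard library are available. Lean on these libraries where they do the work, as an engineer would, in place of code of your own. Each camera call takes 0.05 s, during which the arm holds its last target. There are 200 camera calls.

TASK

Put the tall roll of parcel tape over the spindle of the tape stand so that it sits flat on the base, and let go of it. Then fetch the bayonet cap from its wooden ring, push it into the slot in the spindle's top until its disc is flat down on the spindle, twist it a quarter turn clockwise (seen from above) to the stop, and finish still gripping it, keeping it pressed down and turned against its springs so that a colleague can fit the locking pin. Leave the other things on the table where they are.

Things in the scene. Friction and masses are not known exactly. Their poses are not given: they have to be found in the camera images.
- stand: Tape stand, fixed: grey base plate 170 (x) by 100 (y) by 20 mm high, with an upright hollow aluminium spindle, 40 mm in diameter, its top 75 mm above the table, in its middle. Origin on the spindle's axis at table height, z up. Along the base's +x edge, 75 mm from the axis, runs a tear-off bar 8 mm thick and 70 mm long, 45 mm high above the table.
- seat (a point): Point on the spindle's axis on the upper face of the base plate (20 mm above the table), where the roll's underside comes to rest. Axes as the stand's.
- mouth (a point): Centre of the slot in the spindle's top face, 75 mm above the table. Axes as the stand's. The slot is 12 mm wide, 34 mm long, runs along x (the length of the base) and goes through the 5 mm thick top plate. Below it, 11 mm under the top face, waits a sprung dark disc.
- plunger (a joint): How far the sprung disc in the spindle is pushed down (m): 0 at rest, 0.008 when the cap's disc lies on the spindle's top. It presses up with 4 N at first, 12 N at 0.008. The cap's crossbar clears the top plate's underside, and can turn, from 0.003 on.
- rotor (a joint): Turn of the sprung disc (rad), clockwise seen from above: 0 at rest, stop at 1.3. The cap's crossbar meets two dogs on it after about 0.2 rad of clockwise turning, so the cap turns about 1.5 rad from slot to stop. The spring turns back with 0.05 N m at first, 0.15 N m at the stop.
- roll: Roll of white parcel tape standing on end, loose: 66 mm outside diameter, 50 mm tall, bore 47 mm, 0.14 kg. Origin at the centre of its underside, z up. It is the tallest, widest-bored roll on the table.
- holder: Wooden ring in which the cap is parked, fixed: 58 mm outside diameter, 38 mm bore, 23 mm high. Origin at the centre of its underside.
- cap: Bayonet cap, loose, 0.09 kg, upright in the wooden ring. Origin on its axis at the very bottom. From there up: steel crossbar, round, 9 mm thick, 30 mm long (along x), on a 10 mm stem; aluminium disc, 58 mm across, at 19 to 25 mm; black grip bar 46 mm long (along x), 12 mm thick (y), at 25 to 49 mm. Same after a half turn. Fully in, its origin is 19 mm below the spindle's top.
- cap_grip (a point): Centre of the cap's grip bar, 37 mm above the cap's origin. Axes as the cap's.
- masking: Bystander: low roll of paper tape, 60 mm across, 19 mm high, bore 26 mm. Origin at the centre of its underside.
- ornament: Bystander: flat wooden disc, 64 mm across, 8 mm thick. Origin at the centre of its underside.
- beads: Bystander: closed glass jar, 44 mm across, 55 mm high. Origin at the centre of its underside.
- stapler: Bystander: dark stapler, 110 by 36 mm, 37 mm high. Origin at the centre of its underside.
- tin: Bystander: closed steel tin, 90 by 60 mm, 40 mm high. Origin at the centre of its underside.
Mind the look-alikes: they are no part of the job. Leave any red look-alike of the cap alone. Leave any orange look-alike of the roll alone.

How it is judged:
On the way, in this order (a step that is already met when the one before it is completed fails the run):
1. the roll sits flat on the base, around the spindle, released (horizontal distance between roll and seat below 0.007 m and z of roll in the frame of seat below 0.005 m and angle between roll's own z axis and vertical below 0.1 rad and contact force between the fingers and roll below 0.3 N), for 0.2 s.
2. the cap is pushed into the slot, not yet turned (horizontal distance between cap and mouth below 0.006 m and z of cap in the frame of mouth below -0.0165 m and angle between cap's own z axis and vertical below 0.12 rad and value of joint plunger above 0.0055 m and value of joint rotor below 0.35 rad), for 0.1 s.
3. the cap is turned a quarter turn clockwise while pressed down (horizontal distance between cap and mouth below 0.006 m and z of cap in the frame of mouth below -0.0165 m and angle between cap's own z axis and vertical below 0.12 rad and value of joint plunger above 0.0055 m and value of joint rotor above 1 rad and angle between the x axis of cap and the x axis of stand, either way round above 1.15 rad), for 0.2 s.
At the end, for the whole second after the job is handed in: The roll is flat on the base around the spindle (5 mm in height, 7 mm off axis); the cap is within 2.5 mm of fully down, the sprung disc pressed at least 5.5 mm and turned at least 1.0 rad (cap turned at least 1.15 rad from the slot), and the fingers still grip the cap (all of step 3 and horizontal distance between roll and seat below 0.007 m and z of roll in the frame of seat below 0.005 m and angle between roll's own z axis and vertical below 0.1 rad and contact force between the fingers and cap above 2 N and linear speed of cap below 0.03 m/s); the arm keeps its last pose, push and grip.
It fails at once if the masking is pushed away (3 cm) or tipped over (distance of masking from where it was at the start of the episode above 0.03 m or angle between masking's own z axis and vertical above 0.5 rad).
It fails at once if the ornament is pushed away (3 cm) or tipped over (distance of ornament from where it was at the start of the episode above 0.03 m or angle between ornament's own z axis and vertical above 0.5 rad).
It fails at once if the beads is pushed away (3 cm) or tipped over (distance of beads from where it was at the start of the episode above 0.03 m or angle between beads's own z axis and vertical above 0.5 rad).
It fails at once if the stapler is pushed away (3 cm) or tipped over (distance of stapler from where it was at the start of the episode above 0.03 m or angle between stapler's own z axis and vertical above 0.5 rad).
It fails at once if the tin is pushed away (3 cm) or tipped over (distance of tin from where it was at the start of the episode above 0.03 m or angle between tin's own z axis and vertical above 0.5 rad).
It also fails if it takes over 64 s, if anything falls off the work surface, if the arm or the gripper's body presses on something with over 40 N, if the wrist force passes 120 N, or if a joint passes its speed limit or range.

## Working session

There is one attempt and no reset: what is moved stays moved. The work goes in short steps, Python scripts to look and compute and a tool call to move; the robot and the scene stay as the last step left them, time stands still between calls to the robot, and variables do not carry over. Pictures are saved under pics/ and viewed, at most 10 in all, crops included, and the job is handed in when it is done.

Besides the shell and the picture viewer there is one more tool, called as a command line: name --argument value ..., lists and objects as JSON in quotes. apply_moves: Moves the arm, as the interface text tells. Its arguments: {"type":"object","properties":{"plan":{"type":"array","items":{"type":"number"}},"hand":{"type":"number"},"squeeze":{"type":"number"}},"required":["plan"]}

```bash
ls; mkdir -p pics; cat > h.py <<'E'
import numpy as np, cv2
from station import monitor, camera, ctrl
def snap(n,f):
    c=camera(n); cv2.imwrite('pics/'+f+'.png',c['image'][:,:,::-1]); np.savez('pics/'+f+'.npz',**c); return c
def cloud(c):
    h,w=c['range_z'].shape; v,u=np.mgrid[:h,:w]; z=c['range_z']; K=c['mtx']
    p=np.stack([(u-K[0,2])/K[0,0]*z,(v-K[1,2])/K[1,1]*z,z],-1)
    R=cv2.Rodrigues(np.array(c['rvec'],float))[0]
    return (p-np.array(c['tvec']).ravel())@R
E
python3 - <<'E'
from h import *
for n in('top','scene'):
    c=snap(n,n+'0'); R=cv2.Rodrigues(np.array(c['rvec'],float))[0]; print(n,-R.T@np.array(c['tvec']).ravel(), (c['range_z']>0).mean())
print(monitor.get_obs())
E
```

```text
pics
top [0.45014679 0.00380722 1.04556963] 0.99584375
scene [ 1.048939   -0.75966931  0.80381449] 0.99580859375
{'time_s': 0.1, 'qpos': array([-1.28756758e+00,  3.00380595e-01,  1.52150520e+00,  2.01327991e-05,
        1.32073912e+00, -6.66177569e-02]), 'joint_vel': array([-0.00136732, -0.00046525, -0.00197581,  0.00091796, -0.00040051,
       -0.00014217]), 'tau': array([-1.60648860e-04, -5.32641327e+01, -3.53287303e+01,  7.08532822e-02,
        2.34265690e-02, -5.53447967e-05]), 'ee_pos': array([ 0.18842952, -0.51641566,  0.16496811]), 'eef_rot': array([-3.14056398e+00, -8.81743432e-05,  3.49841463e-01]), 'force': array([ 1.10329492,  0.18577001, -0.69151706]), 'moment': array([ 0.01723143, -0.00133417,  0.0292321 ]), 'grip_force': 0.0, 'grip_width': 0.09376533024517399}
```

View pics/top0.png

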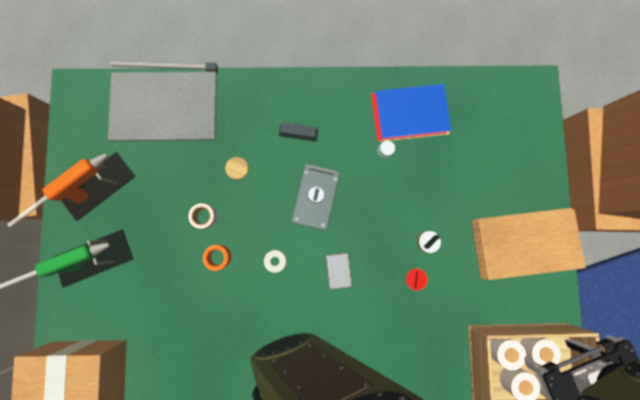

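View pics/scene0.png

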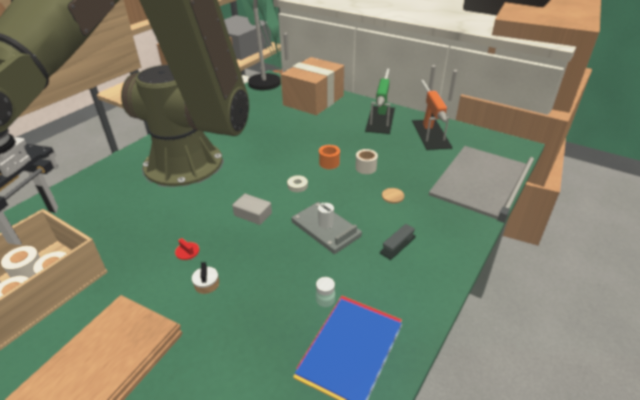

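The top view shows the white roll at (201,216), the orange look-alike at (215,257), the stand at (316,195), the cap at (430,242) and the red look-alike at (417,279). The tear bar is on the stand's upper end, near (322,168).

```bash
python3 - <<'E'
from h import *
c=dict(np.load('pics/top0.npz')); P=cloud(c); im=c['image'].astype(int)
for n,(u,v) in dict(roll=(201,216),spin=(316,195),cap=(430,242),red=(417,279)).items():
    w=P[v-24:v+25,u-24:u+25]; print(n, np.round(P[v,u],4))
    z=w[...,2]
    for lo,hi in((.01,.03),(.035,.06),(.06,.09)):
        m=(z>lo)&(z<hi)
        if m.sum()>15:
            q=w[m]; r=cv2.minEnclosingCircle(q[:,:2].astype(np.float32)); print(lo,hi,m.sum(),'med z',np.round(np.median(q[:,2]),4),'mean',np.round(q.mean(0),4),'circ',np.round(r[0],4),np.round(r[1],4))
w=P[155:240,280:350].reshape(-1,3); 
m=(w[:,2]>.012)&(w[:,2]<.028); print('base',cv2.minAreaRect((w[m,:2]*1000).astype(np.float32)))
m=(w[:,2]>.035)&(w[:,2]<.055)&(w[:,0]>P[195,316][0]+.04); print('bar',m.sum(),w[m].mean(0),cv2.minAreaRect((w[m,:2]*1000).astype(np.float32)))
# grip bar of cap: dark pixels
s=im.sum(-1); m=np.zeros(s.shape,bool); m[225:260,412:448]=1; m&=(s<150)&(P[...,2]>.03)
q=P[m]; print('capbar',m.sum(),np.median(q[:,2]),cv2.minAreaRect((q[:,:2]*1000).astype(np.float32)), q.mean(0))
E
```

```text
roll [ 0.5131  0.3043 -0.0007]
0.01 0.03 84 med z 0.0201 mean [0.509  0.2851 0.0201] circ [0.5103 0.2844] 0.0319
0.035 0.06 286 med z 0.0488 mean [0.51   0.2908 0.0479] circ [0.5102 0.2913] 0.0331
spin [ 0.5613 -0.0189  0.0605]
0.01 0.03 1561 med z 0.0201 mean [ 0.5644 -0.0176  0.0201] circ [ 0.5652 -0.0175] 0.0923
0.035 0.06 42 med z 0.0432 mean [ 0.6046 -0.0439  0.0442] circ [ 0.5878 -0.0377] 0.0534
0.06 0.09 179 med z 0.0739 mean [ 0.561  -0.0174  0.0717] circ [ 0.561  -0.0174] 0.0201
cap [ 0.4315 -0.322   0.0542]
0.01 0.03 211 med z 0.028 mean [ 0.4317 -0.3227  0.0266] circ [ 0.432  -0.3283] 0.0293
0.035 0.06 110 med z 0.0516 mean [ 0.4322 -0.3272  0.0499] circ [ 0.4312 -0.3289] 0.0233
red [ 0.3342 -0.2846  0.047 ]
0.01 0.03 247 med z 0.0249 mean [ 0.3319 -0.2863  0.0249] circ [ 0.3302 -0.2891] 0.0293
0.035 0.06 101 med z 0.048 mean [ 0.3304 -0.2874  0.0469] circ [ 0.3304 -0.2895] 0.0231
base ((561.3439331054688, -17.32933807373047), (99.86256408691406, 170.1094207763672), 75.9713134765625)
bar 81 [ 0.63316989 -0.036497    0.04246953] ((633.9324340820312, -35.617244720458984), (69.10694122314453, 8.877227783203125), 76.23783874511719)
capbar 36 0.05238455751278426 ((432.4291076660156, -325.29498291015625), (6.797426223754883, 36.74302673339844), 44.105716705322266) [ 0.43238499 -0.32464551  0.05252306]
```

apply_moves --plan '[29, -32.4, 0, 0, 29, -32.4, 0, 0, 29, -32.4, 0, 0, 29, -32.4, 0, 0, 29, -32.4, 0, 0, 29, -32.4, 0, 0, 29, -32.4, 0, 0, 29, -32.4, 0, 0, 29, -32.4, 0, 0, 29, -32.4, 0, 0, 29, -32.4, 0, 0, 29, -32.4, 0, 0, 29, -32.4, 0, 0, 29, -32.4, 0, 0, 29, -32.4, 0, 0, 29, -32.4, 0, 0, 29, -32.4, 0, 0, 29, -32.4, 0, 0, 29, -32.4, 0, 0, 29, -32.4, 0, 0]' --hand 1 --squeeze 15

```text
time_s: 2.1
ee_pos: [0.5115, 0.2926, 0.1651]
eef_rot: [3.141, 0.001, 0.35]
force: [1.0, -1.2, 0.5]
grip_width: 0.0938
grip_force: 0.0
```

apply_moves --plan '[0, 0, 0, -0.15, 0, 0, 0, -0.15, 0, 0, 0, -0.15, 0, 0, 0, -0.15, 0, 0, 0, -0.15, 0, 0, 0, -0.15, 0, 0, 0, -0.15, 0, 0, 0, -0.15, 0, 0, 0, -0.15, 0, 0, 0, -0.15, 0, 0, 0, -0.15, 0, 0, 0, -0.15, 0, 0, 0, -0.15, 0, 0, 0, -0.15, 0, 0, 0, -0.15, 0, 0, 0, -0.15, 0, 0, 0, -0.15, 0, 0, 0, 0, 0, 0, 0, 0]'

```text
time_s: 4.0
ee_pos: [0.5112, 0.2908, 0.1652]
eef_rot: [-3.141, -0.0, 2.895]
force: [-0.2, 0.8, -0.1]
grip_width: 0.0935
grip_force: 0.0
```

```bash
cat >> h.py <<'E'
def tool(p):  # world xy target -> tool-frame dx,dy in mm
    o=monitor.get_obs(); d=np.array(p[:2])-o['ee_pos'][:2]; y=o['eef_rot'][2]
    return np.round(1000*np.array([d@[np.cos(y),np.sin(y)],d@[np.sin(y),-np.cos(y)]]),1)
def band(P,xy,r,lo,hi):
    m=(np.hypot(P[...,0]-xy[0],P[...,1]-xy[1])<r)&(P[...,2]>lo)&(P[...,2]<hi)
    return m
E
python3 - <<'E'
from h import *
c=snap('wrist','w1'); P=cloud(c); m=band(P,(.51,.291),.045,.044,.056); q=P[m]
print(m.sum(),np.median(q[:,2]),cv2.minEnclosingCircle(q[:,:2].astype(np.float32)),q.mean(0))
E
```

```text
1545 0.05042808788726207 ((0.5100719332695007, 0.2933049201965332), 0.033036522567272186) [0.50947238 0.29373714 0.05023658]
```

View pics/w1.png

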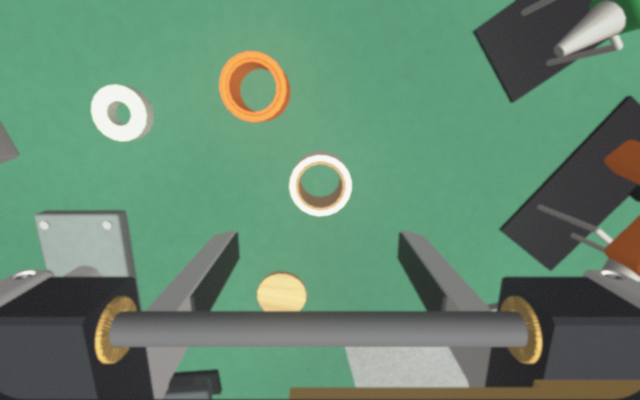

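The wrist view has the roll at (320,185), centred between the fingers, with the ornament at (282,292) and clear of them. I'll descend and grip.

apply_moves --plan '[1, -1, 30, 0, 0, 0, 35, 0, 0, 0, 35, 0, 0, 0, 30, 0, 0, 0, 17, 0, 0, 0, 0, 0, 0, 0, 0, 0]'

```text
time_s: 4.75
ee_pos: [0.5104, 0.2902, 0.0191]
eef_rot: [3.141, 0.0, 2.898]
force: [0.3, -0.4, 0.9]
grip_width: 0.094
grip_force: 0.0
```

apply_moves --plan '[0, 0, 0, 0, 0, 0, 0, 0, 0, 0, 0, 0, 0, 0, 0, 0, 0, 0, 0, 0, 0, 0, 0, 0, 0, 0, 0, 0, 0, 0, 0, 0]' --hand -1 --squeeze 15

```text
time_s: 5.55
ee_pos: [0.5101, 0.2901, 0.0184]
eef_rot: [-3.142, -0.0, 2.9]
force: [-1.0, -1.1, -0.9]
grip_width: 0.0334
grip_force: 0.0
```

apply_moves --plan '[0, 0, -30, 0, 0, 0, -35, 0, 0, 0, -35, 0, 0, 0, 0, 0, 0, 0, 0, 0]'

```text
time_s: 6.05
ee_pos: [0.5102, 0.2902, 0.1187]
eef_rot: [3.141, 0.001, 2.9]
force: [0.1, 0.8, -0.5]
grip_width: 0.0008
grip_force: 0.0
```

```bash
python3 - <<'E'
from h import *
c=snap('wrist','w2'); P=cloud(c); o=monitor.get_obs(); e=o['ee_pos']; print(o['eef_rot'])
m=band(P,e,.045,e[2]+.015,e[2]+.05); q=P[m]
if m.sum(): print(m.sum(),np.percentile(q[:,2],[5,50,95]),cv2.minEnclosingCircle(q[:,:2].astype(np.float32)),e)
print(tool((.561,-.0174)))
E
```

```text
[-3.14093855e+00 -7.75224441e-04  2.89977539e+00]
136 [0.16033931 0.16461825 0.16739167] ((0.5023442506790161, 0.29274797439575195), 0.01129923202097416) [0.50970504 0.2899305  0.11763104]
[-123.4 -286.1]
```

View pics/w2.png

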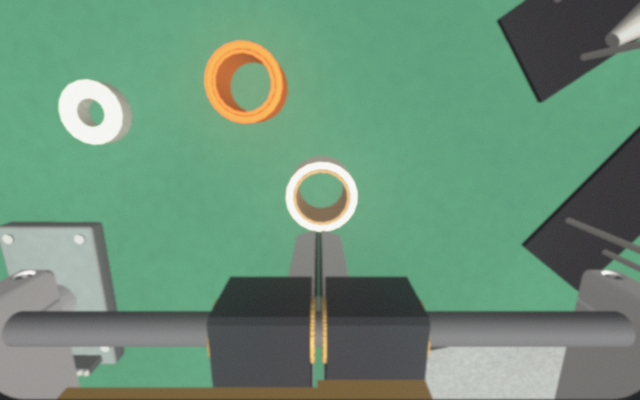

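The fingers closed on nothing; the roll is still on the table at (321,195). I'll measure what happened.

```bash
python3 - <<'E'
from h import *
c=dict(np.load('pics/w2.npz')); P=cloud(c); o=monitor.get_obs(); R=cv2.Rodrigues(np.array(c['rvec'],float))[0]
print('camera',-R.T@np.array(c['tvec']).ravel(),R.round(3).tolist(),o['ee_pos'],o['qpos'],o['eef_rot'])
print('roll px',P[165,321],P[195,292],P[222,321],'tip',P[240,312],P[237,330],'ground',P[30,400])
w=P[150:240,280:365].reshape(-1,3); m=(w[:,2]>.04)&(w[:,2]<.06); print(cv2.minEnclosingCircle(w[m,:2].astype(np.float32)))
for n in ('top','scene'):
    c=snap(n,n+'1'); P=cloud(c); w=P[band(P,(.51,.291),.06,.042,.058)]; print(n,len(w),cv2.minEnclosingCircle(w[:,:2].astype(np.float32)))
    w=P[band(P,o['ee_pos'],.06,.1,.2)]; print(w.mean(0) if len(w) else 0)
E
```

```text
camera [0.43949341 0.30771225 0.3385683 ] [[0.239, 0.971, -0.0], [0.939, -0.231, 0.255], [0.247, -0.061, -0.967]] [0.50970504 0.2899305  0.11763104] [ 4.54724009e-01  4.22099901e-01  1.46944939e+00 -4.61725445e-06
  1.25105766e+00 -8.74253854e-01] [-3.14093855e+00 -7.75224441e-04  2.89977539e+00]
roll px [0.48145898 0.30005074 0.04964693] [0.50158017 0.26797097 0.05110788] [0.53320305 0.28742878 0.05046505] tip [0.50153989 0.28905669 0.17469014] [0.50355704 0.29866657 0.17109686] ground [0.38202744 0.40149056 0.00062805]
((0.5104871988296509, 0.2932741641998291), 0.03314237296581268)
top 20 ((0.5043459534645081, 0.2630442976951599), 0.0136649701744318)
0
scene 158 ((0.5132668614387512, 0.2913660407066345), 0.035167742520570755)
[0.51666891 0.28375359 0.18103363]
```

View pics/scene1.png

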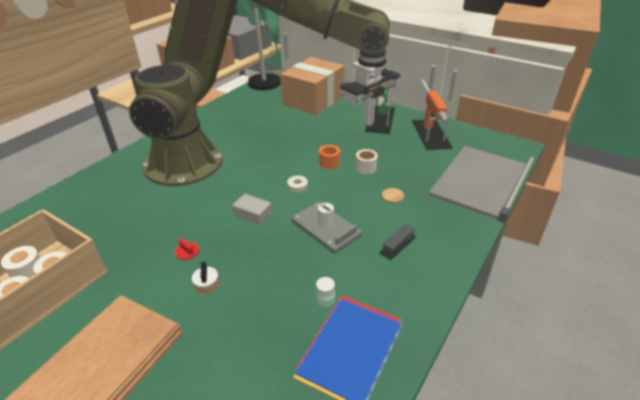

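```bash
python3 - <<'E'
from h import *
P=cloud(dict(np.load('pics/w2.npz')))
for v in range(226,280,5): print(v,P[v,308].round(3),P[v,332].round(3))
c=dict(np.load('pics/scene1.npz')); P=cloud(c)
for v in range(70,135,5): print(v,[P[v,u].round(3).tolist() for u in(366,370,374)])
K=c['mtx']; p=cv2.projectPoints(np.array([[.51,.29,.118]]),c['rvec'],c['tvec'],K,None)[0]; print(p)
E
```

```text
226 [0.534 0.275 0.051] [0.539 0.297 0.051]
231 [0.556 0.267 0.   ] [0.562 0.293 0.001]
236 [0.501 0.287 0.17 ] [0.504 0.3   0.17 ]
241 [0.501 0.287 0.177] [0.504 0.3   0.177]
246 [0.501 0.287 0.183] [0.504 0.299 0.183]
251 [0.501 0.287 0.189] [0.504 0.299 0.189]
256 [0.501 0.288 0.196] [0.504 0.299 0.196]
261 [0.501 0.288 0.201] [0.504 0.298 0.2  ]
266 [0.501 0.288 0.207] [0.504 0.298 0.206]
271 [0.501 0.288 0.212] [0.503 0.298 0.211]
276 [0.5   0.289 0.218] [0.503 0.298 0.217]
70 [[0.52, 0.245, 0.34], [0.531, 0.245, 0.343], [0.539, 0.254, 0.341]]
75 [[0.521, 0.244, 0.328], [0.527, 0.255, 0.325], [0.529, 0.275, 0.318]]
80 [[0.522, 0.244, 0.314], [0.524, 0.262, 0.308], [0.533, 0.269, 0.307]]
85 [[0.522, 0.246, 0.299], [0.528, 0.256, 0.297], [0.532, 0.272, 0.292]]
90 [[0.512, 0.267, 0.274], [0.524, 0.266, 0.277], [0.534, 0.271, 0.278]]
95 [[0.525, 0.243, 0.272], [0.534, 0.249, 0.272], [0.539, 0.262, 0.268]]
100 [[0.508, 0.278, 0.239], [0.519, 0.281, 0.24], [0.525, 0.294, 0.237]]
105 [[0.508, 0.279, 0.223], [0.519, 0.283, 0.224], [0.523, 0.298, 0.219]]
110 [[0.509, 0.279, 0.208], [0.519, 0.283, 0.209], [0.523, 0.301, 0.202]]
115 [[0.509, 0.28, 0.192], [0.521, 0.283, 0.194], [0.37, 0.612, 0.005]]
120 [[0.511, 0.278, 0.177], [0.519, 0.288, 0.175], [0.391, 0.573, 0.008]]
125 [[0.377, 0.538, -0.0], [0.521, 0.287, 0.159], [0.407, 0.543, 0.006]]
130 [[0.399, 0.498, 0.005], [0.412, 0.504, 0.006], [0.422, 0.515, 0.003]]
[[[366.59318897 135.87085044]]]
```

```bash
python3 - <<'E'
from h import *
print(ctrl.tcp_to_grasp,[a for a in dir(ctrl) if a[0]!='_'],[a for a in dir(monitor) if a[0]!='_'])
for f,a,b,e in(('w1',(228,250,200,245),(228,250,395,440),.1652),('w2',(228,250,295,317),(228,250,322,345),.1176)):
    P=cloud(dict(np.load(f'pics/{f}.npz')))
    for w in(a,b):
        q=P[w[0]:w[1],w[2]:w[3]].reshape(-1,3); q=q[(q[:,2]>.09)]; i=q[:,2].argsort()[:8]; print(f,q[i].mean(0).round(4),'above ee',(q[i,2].mean()-e).round(4))
E
```

```text
-0.0188 ['MotionError', 'hand_in', 'tcp_to_grasp'] ['get_obs']
w1 [0.4951 0.246  0.2065] above ee 0.0413
w1 [0.5186 0.3389 0.2058] above ee 0.0406
w2 [0.5017 0.29   0.1606] above ee 0.043
w2 [0.5029 0.2954 0.1605] above ee 0.0429
```

Both the wrist and scene views put the fingertips about 41 mm above the reported TCP. The x and y readings agree, so only the z reading is off. I'll descend in stages and check.

apply_moves --plan '[0.5, 2.6, 0, 0, 0, 0, 0, 0, 0, 0, 0, 0, 0, 0, 0, 0, 0, 0, 0, 0, 0, 0, 0, 0, 0, 0, 0, 0, 0, 0, 0, 0, 0, 0, 30, 0, 0, 0, 30, 0, 0, 0, 30, 0, 0, 0, 28, 0, 0, 0, 0, 0, 0, 0, 0, 0]' --hand 1

```text
time_s: 7.6
ee_pos: [0.5104, 0.2929, 0.0012]
eef_rot: [3.142, 0.0, 2.9]
force: [0.4, 0.1, 0.4]
grip_width: 0.094
grip_force: 0.0
```

```bash
python3 - <<'E'
from h import *
c=snap('wrist','w3'); P=cloud(c); o=monitor.get_obs(); print(o['ee_pos'],o['grip_width'],o['force'])
for w in((225,260,190,250),(225,260,390,450)):
    q=P[w[0]:w[1],w[2]:w[3]].reshape(-1,3); z=q[:,2]; print(np.sort(z)[::150].round(3))
for v in range(222,262,4): print(v,P[v,[205,220,235]].round(3).tolist())
E
```

```text
[0.51093093 0.29313421 0.00197998] 0.09418518751759392 [-0.47258883 -0.12086249  0.51320246]
[-0.001  0.     0.     0.001  0.001  0.001  0.001  0.002  0.046  0.053
  0.058  0.064  0.07   0.076]
[-0.001  0.     0.     0.001  0.001  0.001  0.001  0.002  0.046  0.052
  0.058  0.064  0.07   0.076]
222 [[0.492, 0.214, -0.001], [0.494, 0.225, 0.001], [0.497, 0.235, 0.0]]
226 [[0.494, 0.214, 0.002], [0.497, 0.224, 0.0], [0.499, 0.235, 0.002]]
230 [[0.497, 0.213, 0.002], [0.5, 0.223, 0.001], [0.491, 0.248, 0.041]]
234 [[0.5, 0.212, 0.001], [0.489, 0.241, 0.049], [0.493, 0.248, 0.044]]
238 [[0.503, 0.211, 0.001], [0.49, 0.243, 0.055], [0.493, 0.249, 0.05]]
242 [[0.506, 0.209, -0.0], [0.49, 0.245, 0.062], [0.496, 0.248, 0.049]]
246 [[0.489, 0.239, 0.066], [0.49, 0.246, 0.066], [0.497, 0.248, 0.051]]
250 [[0.489, 0.241, 0.071], [0.491, 0.248, 0.071], [0.499, 0.248, 0.052]]
254 [[0.489, 0.242, 0.077], [0.492, 0.248, 0.074], [0.501, 0.248, 0.053]]
258 [[0.49, 0.244, 0.081], [0.492, 0.249, 0.078], [0.504, 0.247, 0.053]]
```

View pics/w3.png

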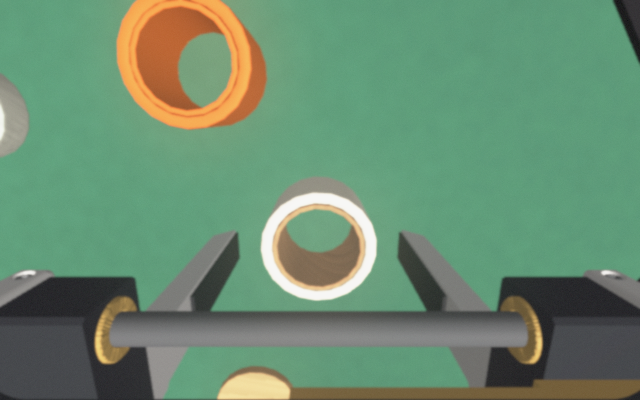

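The tips are at z ≈ 0.041 with the reading at 0.001, so the offset is confirmed at 40 mm. The roll at (319,245) is centred. I'll go 23 mm lower and grip.

apply_moves --plan '[0, 0, 12, 0, 0, 0, 11, 0, 0, 0, 0, 0, 0, 0, 0, 0]'

```text
time_s: 8.05
ee_pos: [0.5101, 0.2927, -0.0227]
eef_rot: [-3.141, -0.0, 2.9]
force: [0.8, 0.9, 0.9]
grip_width: 0.0939
grip_force: 0.0
```

apply_moves --plan '[0, 0, 0, 0, 0, 0, 0, 0, 0, 0, 0, 0, 0, 0, 0, 0, 0, 0, 0, 0, 0, 0, 0, 0, 0, 0, 0, 0]' --hand -1 --squeeze 15

```text
time_s: 8.75
ee_pos: [0.5103, 0.2928, -0.0224]
eef_rot: [3.141, 0.0, 2.9]
force: [0.7, -0.1, 3.2]
grip_width: 0.0669
grip_force: 15.0
```

apply_moves --plan '[0, 0, -20, 0, 0, 0, -30, 0, 0, 0, -30, 0, 0, 0, -30, 0, 0, 0, 0, 0, 0, 0, 0, 0]'

```text
time_s: 9.35
ee_pos: [0.51, 0.2926, 0.0869]
eef_rot: [-3.141, -0.0, 2.9]
force: [0.1, -0.4, -2.1]
grip_width: 0.067
grip_force: 15.0
```

```bash
python3 - <<'E'
from h import *
c=snap('wrist','w4'); P=cloud(c); o=monitor.get_obs(); e=o['ee_pos']; print(e,o['eef_rot'],o['grip_width'])
m=(c['image'].min(-1)>190)&band(P,e,.05,e[2]+.05,e[2]+.085); q=P[m]
print(m.sum(),np.median(q[:,2]) if m.sum() else 0)
if m.sum():
    t=cv2.minEnclosingCircle(q[np.abs(q[:,2]-np.median(q[:,2]))<.006][:,:2].astype(np.float32)); print(t); print(tool((.561,-.0174)), 'roll off',tool(t[0]))
E
```

```text
[0.50957159 0.29242156 0.08603554] [-3.14033600e+00 -1.47252178e-03  2.89983422e+00] 0.06660376979938805
3516 0.15978446851165462
((0.5101075768470764, 0.2926132380962372), 0.03319611772894859)
[-124.1 -288.5] roll off [-0.5  0.3]
```

apply_moves --plan '[-15, -30, 0, 0, -15, -30, 0, 0, -15, -30, 0, 0, -15, -30, 0, 0, -15, -30, 0, 0, -15, -30, 0, 0, -34.5, -20, 0, 0, 0, 0, 0, 0, 0, 0, 0, 0]'

```text
time_s: 10.3
ee_pos: [0.5825, 0.0683, 0.0855]
eef_rot: [-3.141, -0.003, 2.899]
force: [-0.5, 0.4, -2.1]
grip_width: 0.0664
grip_force: 15.0
```

```bash
python3 - <<'E'
from h import *
c=snap('wrist','w5'); P=cloud(c); o=monitor.get_obs(); e=o['ee_pos']; print(e,o['eef_rot'])
q=P[band(P,(.561,-.0174),.03,.0725,.079)]
print(len(q)); 
if len(q): print(np.median(q[:,2]),cv2.minEnclosingCircle(q[:,:2].astype(np.float32)))
q=P[band(P,(.561,-.0174),.12,.015,.026)]; print(len(q),cv2.minAreaRect((q[:,:2]*1000).astype(np.float32)))
print(tool((.561,-.0174)))
E
```

```text
[0.58224225 0.06895497 0.0858562 ] [-3.14093259e+00 -2.66685084e-03  2.89961262e+00]
1605
0.07564067304093293 ((0.5610073208808899, -0.015573735348880291), 0.02067163959145546)
13499 ((557.728271484375, -14.599098205566406), (99.80045318603516, 162.17588806152344), 76.07260131835938)
[ -0.1 -88.9]
```

View pics/w5.png

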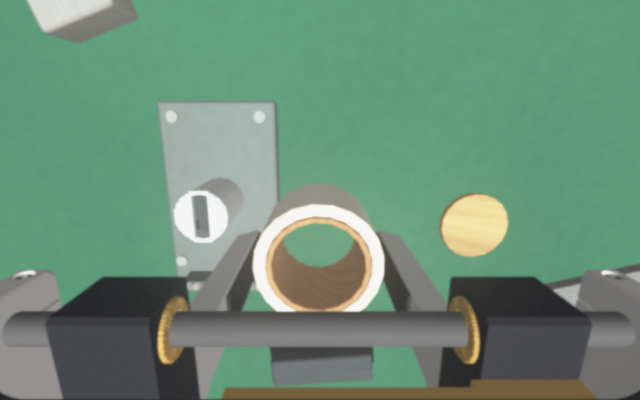

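Wrist view: the spindle top is at (201,216) with its slot upright in the picture, and the roll is held at (318,260). I'll move over it and check the centring.

apply_moves --plan '[0, -30, 0, 0, 0, -30, 0, 0, 0, -20, 0, 0, 0, -7.5, 5, 0, 0, 0, 15, 0, 0, 0, 5, 0, 0, 0, 0, 0, 0, 0, 0, 0]'

```text
time_s: 11.15
ee_pos: [0.5624, -0.0155, 0.0626]
eef_rot: [3.142, 0.0, 2.901]
force: [0.4, -0.6, -2.2]
grip_width: 0.0668
grip_force: 15.0
```

```bash
python3 - <<'E'
from h import *
c=snap('wrist','w6'); P=cloud(c); o=monitor.get_obs(); e=o['ee_pos']; print(e,o['eef_rot'],o['force'])
q=P[band(P,e,.025,.07,.081)]; print(len(q))
if len(q): print(np.median(q[:,2]),cv2.minEnclosingCircle(q[:,:2].astype(np.float32)))
m=(c['image'].min(-1)>190)&band(P,e,.05,e[2]+.05,e[2]+.085); q=P[m]
t=cv2.minEnclosingCircle(q[np.abs(q[:,2]-np.median(q[:,2]))<.006][:,:2].astype(np.float32)); print(np.median(q[:,2]),t)
E
```

```text
[ 0.5625061  -0.01565125  0.06283923] [3.14145804e+00 4.99478038e-04 2.90052972e+00] [ 0.30018601 -0.98946313 -1.55797548]
880
0.0755912243027622 ((0.5652940273284912, -0.016832303255796432), 0.019068479537963867)
0.13546355329593673 ((0.5623350143432617, -0.015587764792144299), 0.03323235362768173)
```

View pics/w6.png

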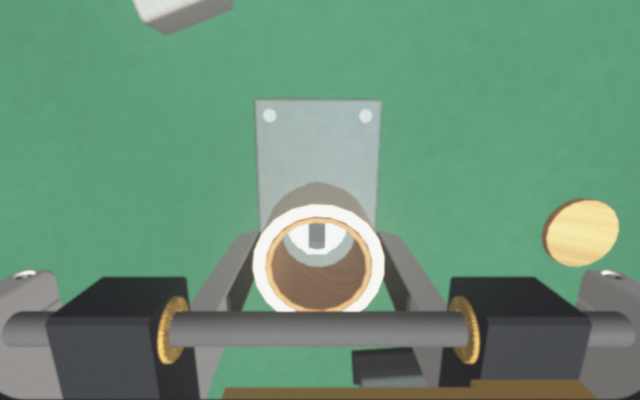

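The spindle at (317,237) is centred sideways in the bore at (318,262). I'll shift 1.3 mm along tool x and lower it.

apply_moves --plan '[1.3, 0, 5, 0, 0, 0, 8, 0, 0, 0, 8, 0, 0, 0, 8, 0, 0, 0, 0, 0]'

```text
time_s: 11.7
ee_pos: [0.5602, -0.0158, 0.0319]
eef_rot: [-3.141, -0.002, 2.9]
force: [-0.3, -1.6, -2.2]
grip_width: 0.0666
grip_force: 15.0
```

apply_moves --plan '[0, 0, 10, 0, 0, 0, 10, 0, 0, 0, 10, 0, 0, 0, 4, 0, 0, 0, 1, 0, 0, 0, 0, 0]'

```text
time_s: 12.3
ee_pos: [0.5611, -0.0159, -0.0016]
eef_rot: [3.142, 0.0, 2.9]
force: [0.7, 0.4, -1.3]
grip_width: 0.0666
grip_force: 15.0
```

apply_moves --plan '[0, 0, 1, 0, 0, 0, 1, 0, 0, 0, 0, 0, 0, 0, 0, 0]'

```text
time_s: 12.7
ee_pos: [0.5614, -0.0159, -0.0024]
eef_rot: [3.141, 0.001, 2.9]
force: [-4.3, -0.1, 8.7]
grip_width: 0.067
grip_force: 15.0
```

apply_moves --plan '[0, 0, 0, 0, 0, 0, 0, 0, 0, 0, 0, 0, 0, 0, 0, 0, 0, 0, 0, 0, 0, 0, 0, 0]' --hand 1

```text
time_s: 13.3
ee_pos: [0.561, -0.0159, -0.0036]
eef_rot: [-3.142, -0.0, 2.9]
force: [0.2, 0.2, 1.5]
grip_width: 0.0942
grip_force: 0.0
```

apply_moves --plan '[0, 0, -20, 0, 0, 0, -40, 0, 0, 0, -40, 0, 0, 0, -40, 0, 0, 0, -40, 0, 0, 0, 0, 0, 0, 0, 0, 0]'

```text
time_s: 14.0
ee_pos: [0.5611, -0.0159, 0.1766]
eef_rot: [3.141, 0.001, 2.9]
force: [-0.3, 0.6, -0.2]
grip_width: 0.094
grip_force: 0.0
```

```bash
python3 - <<'E'
from h import *
c=snap('wrist','w7'); P=cloud(c); o=monitor.get_obs(); e=o['ee_pos']; print(e,o['eef_rot'],o['force'])
q=P[band(P,e,.025,.0727,.081)]; print(len(q),np.median(q[:,2]),cv2.minEnclosingCircle(q[:,:2].astype(np.float32)))
m=(c['image'].min(-1)>170)&band(P,e,.045,.063,.0725); q=P[m]; print(len(q),np.percentile(q[:,2],[5,50,95]),cv2.minEnclosingCircle(q[:,:2].astype(np.float32)))
print(tool((.4315,-.3285)))
E
```

```text
[ 0.56056097 -0.01582914  0.17543905] [-3.14143217e+00 -1.25553066e-03  2.89982471e+00] [-0.64393039 -0.48604802 -1.59322118]
816 0.07561916926340198 ((0.5598651170730591, -0.013616546988487244), 0.022402901202440262)
1322 [0.06538337 0.07032906 0.07174904] ((0.5613186359405518, -0.015133805572986603), 0.03298777714371681)
[  50.4 -334.5]
```

View pics/w7.png

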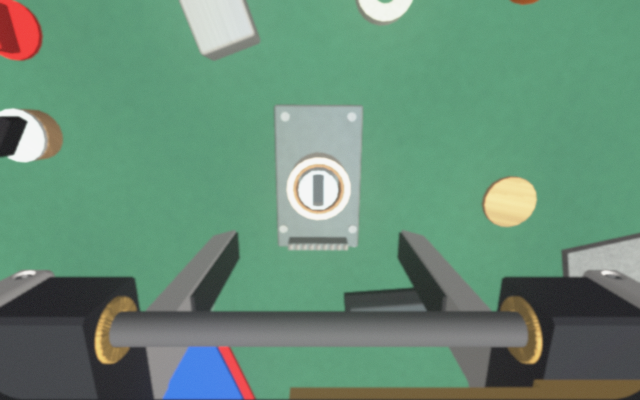

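The roll sits flat on the base, seen at (318,188) and centred around the spindle, with its top at 0.070 m. Next is the cap.

apply_moves --plan '[6.3, -41.8, 0, 0, 6.3, -41.8, 0, 0, 6.3, -41.8, 0, 0, 6.3, -41.8, 0, 0, 6.3, -41.8, 0, 0, 6.3, -41.8, 0, 0, 6.3, -41.8, 0, 0, 6.3, -41.8, 0, 0, 0, 0, 0, 0.136, 0, 0, 0, 0.136, 0, 0, 0, 0.136, 0, 0, 0, 0.136, 0, 0, 30, 0, 0, 0, 30, 0, 0, 0, 0, 0, 0, 0, 0, 0]'

```text
time_s: 15.65
ee_pos: [0.4317, -0.3283, 0.1161]
eef_rot: [-3.141, -0.002, 2.356]
force: [-0.1, -0.1, 2.0]
grip_width: 0.0943
grip_force: 0.0
```

```bash
python3 - <<'E'
from h import *
c=snap('wrist','w8'); P=cloud(c); o=monitor.get_obs(); e=o['ee_pos']; print(e,o['eef_rot'])
s=c['image'].max(-1)
q=P[(s<90)&band(P,(.4315,-.3285),.035,.042,.06)]; h=np.median(q[:,2]); q=q[np.abs(q[:,2]-h)<.004]
r=cv2.minAreaRect((q[:,:2]*1000).astype(np.float32)); b=cv2.boxPoints(r); v=[b[1]-b[0],b[2]-b[1]]; v=max(v,key=np.linalg.norm); print('bar',len(q),h,r,np.arctan2(v[1],v[0]))
q=P[band(P,(.4315,-.3285),.045,.022,.033)]; print('disc',len(q),np.median(q[:,2]),cv2.minEnclosingCircle(q[:,:2].astype(np.float32)))
print(tool(np.array(r[0])/1000))
E
```

```text
[ 0.43218286 -0.32866319  0.11710659] [-3.14157672e+00  1.58158760e-04  2.35587537e+00]
bar 51 0.05327276269367117 ((429.6650695800781, -326.66607666015625), (6.21039342880249, 43.20323181152344), 41.532649993896484) -0.84591526
disc 2041 0.029715023469861945 ((0.4315407872200012, -0.327105313539505), 0.029082948341965675)
[ 3.2 -0.4]
```

```bash
python3 - <<'E'
from h import *
P=cloud(dict(np.load('pics/w8.npz')))
q=P[band(P,(.4315,-.327),.035,.0505,.056)]
r=cv2.minAreaRect((q[:,:2]*1000).astype(np.float32)); b=cv2.boxPoints(r); v=[b[1]-b[0],b[2]-b[1]]; v=max(v,key=np.linalg.norm); print('bar',len(q),q.mean(0),r,np.arctan2(v[1],v[0]),tool(np.array(r[0])/1000))
w,V=np.linalg.eigh(np.cov(q[:,:2].T)); print(np.arctan2(*V[::-1,1]))
P=cloud(dict(np.load('pics/w7.npz'))); q=P[band(P,(.561,-.015),.12,.015,.026)]; r=cv2.minAreaRect((q[:,:2]*1000).astype(np.float32)); print('base',r)
E
```

```text
bar 655 [ 0.43068288 -0.32645174  0.0535429 ] ((431.1003723144531, -326.82891845703125), (11.969133377075195, 45.26348876953125), 43.125919342041016) -0.81810683 [2.1 0.5]
2.322221370657097
base ((560.979736328125, -15.730491638183594), (100.13079071044922, 168.7547607421875), 75.9677734375)
```

apply_moves --plan '[2, 0.5, 0, 0.033, 0, 0, 35, 0, 0, 0, 35, 0, 0, 0, 30, 0, 0, 0, 15, 0, 0, 0, 6, 0, 0, 0, 0, 0, 0, 0, 0, 0]'

```text
time_s: 16.5
ee_pos: [0.4316, -0.3273, -0.0031]
eef_rot: [3.141, 0.002, 2.323]
force: [-0.1, -0.6, -0.7]
grip_width: 0.0939
grip_force: 0.0
```

```bash
python3 - <<'E'
from h import *
c=snap('wrist','w9'); P=cloud(c); print(monitor.get_obs()['ee_pos'])
for w in((225,260,190,250),(225,260,390,450)):
    q=P[w[0]:w[1],w[2]:w[3]].reshape(-1,3); print('tip z',np.sort(q[q[:,2]>.031][:,2])[:10].round(4))
E
```

```text
[ 0.43162137 -0.32732628 -0.00311253]
tip z [0.0372 0.0373 0.0375 0.0376 0.0378 0.038  0.038  0.0381 0.0381 0.0382]
tip z [0.0372 0.0372 0.0373 0.0378 0.0378 0.038  0.038  0.0383 0.0383 0.0383]
```

View pics/w9.png

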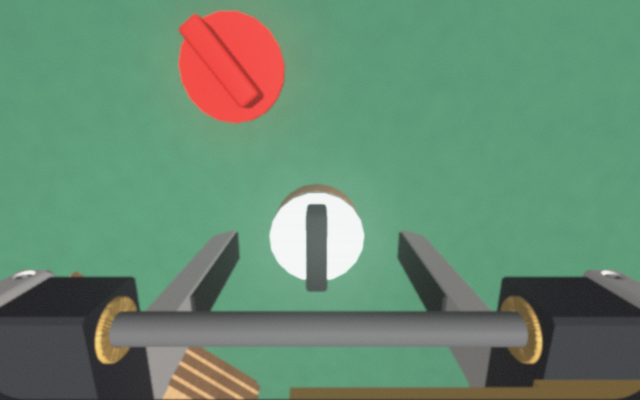

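The cap's bar at (317,248) is aligned and centred, and the tips are at 0.037 m. I'll go 5 mm lower, grip and lift.

apply_moves --plan '[0, 0, 5, 0, 0, 0, 0, 0]'

```text
time_s: 16.75
ee_pos: [0.4309, -0.3267, -0.0096]
eef_rot: [3.142, 0.0, 2.323]
force: [0.5, -0.1, 0.3]
grip_width: 0.0938
grip_force: 0.0
```

apply_moves --plan '[0, 0, 0, 0, 0, 0, 0, 0, 0, 0, 0, 0, 0, 0, 0, 0, 0, 0, 0, 0, 0, 0, 0, 0, 0, 0, 0, 0, 0, 0, 0, 0, 0, 0, 0, 0, 0, 0, 0, 0]' --hand -1 --squeeze 50

```text
time_s: 17.75
ee_pos: [0.4309, -0.3267, -0.0096]
eef_rot: [-3.142, -0.0, 2.323]
force: [-0.5, -0.5, -0.0]
grip_width: 0.0175
grip_force: 0.0
```

apply_moves --plan '[0, 0, -10, 0, 0, 0, -20, 0, 0, 0, -40, 0, 0, 0, -40, 0, 0, 0, 0, 0, 0, 0, 0, 0]'

```text
time_s: 18.35
ee_pos: [0.4311, -0.3268, 0.1012]
eef_rot: [3.141, 0.002, 2.323]
force: [0.3, -0.4, -1.4]
grip_width: 0.0119
grip_force: 50.0
```

```bash
cat > cap.py <<'E'
from h import *
import sys
c=snap('wrist',sys.argv[1]); P=cloud(c); o=monitor.get_obs(); e=o['ee_pos']; print(e,o['eef_rot'],o['grip_width'],o['force'])
q=P[band(P,e,.04,e[2]+.03,e[2]+.0405)]; 
if len(q): print('disc',len(q),np.percentile(q[:,2],[5,50,95]),cv2.minEnclosingCircle(q[:,:2].astype(np.float32)))
print('to mouth',tool((.561,-.0155)))
E
python3 cap.py w10
```

```text
[ 0.43062086 -0.32642344  0.10007601] [-3.14154732e+00 -6.11684222e-04  2.32286504e+00] 0.011378721437988622 [-0.34557165 -0.00826789 -1.90759753]
disc 2707 [0.13357951 0.13489697 0.13595231] ((0.43258652091026306, -0.32710936665534973), 0.028932098299264908)
to mouth [138.  307.6]
```

apply_moves --plan '[0, 0, 0, -0.1435, 0, 0, 0, -0.1435, 0, 0, 0, -0.1435, 0, 0, 0, -0.1435, -6.3, 34, 0, 0, -6.3, 34, 0, 0, -6.3, 34, 0, 0, -6.3, 34, 0, 0, -6.3, 34, 0, 0, -6.3, 34, 0, 0, -6.3, 34, 0, 0, -6.3, 15, 0, 0, 0, 0, 0, 0, 0, 0, 0, 0, 0, 0, 0, 0]'

```text
time_s: 19.9
ee_pos: [0.5406, -0.0945, 0.1001]
eef_rot: [-3.141, -0.001, 2.896]
force: [-0.2, 0.9, -1.1]
grip_width: 0.0117
grip_force: 50.0
```

```bash
python3 cap.py w11; python3 - <<'E'
from h import *
c=dict(np.load('pics/w11.npz')); P=cloud(c); 
def rect(q):
    r=cv2.minAreaRect((q[:,:2]*1000).astype(np.float32)); b=cv2.boxPoints(r); v=max([b[1]-b[0],b[2]-b[1]],key=np.linalg.norm); return r,np.arctan2(v[1],v[0])
q=P[band(P,(.561,-.0155),.03,.0728,.079)]; print('spindle',len(q),np.median(q[:,2]),cv2.minEnclosingCircle(q[:,:2].astype(np.float32)))
m=band(P,(.561,-.0155),.019,.05,.0725); q=P[m]; print('slot',len(q),q.mean(0) if len(q) else 0)
dark=(c['image'].max(-1)<130)&band(P,(.561,-.0155),.018,.04,.085); v,u=np.nonzero(dark); print(len(u))
if len(u):
    K=c['mtx'];R=cv2.Rodrigues(np.array(c['rvec'],float))[0]; C=-R.T@np.array(c['tvec']).ravel(); d=np.c_[(u-K[0,2])/K[0,0],(v-K[1,2])/K[1,1],np.ones(len(u))]@R; X=C+d*((.0755-C[2])/d[:,2])[:,None]; print('slot dark',rect(X))
e=monitor.get_obs()['ee_pos']; q=P[(c['image'].max(-1)<90)&band(P,e,.035,e[2]+.052,e[2]+.066)]; print('bar',len(q),rect(q) if len(q) else 0)
E
```

```text
[ 0.54066889 -0.09454693  0.10023195] [-3.14150902e+00 -4.59013544e-04  2.89541237e+00] 0.011359904555289787 [ 0.81521913  0.49713964 -1.06950417]
disc 2687 [0.13249959 0.13367691 0.13477715] ((0.542103111743927, -0.09453574568033218), 0.028851492330431938)
to mouth [-0.5 81.6]
spindle 1417 0.0755232308828189 ((0.5612090826034546, -0.015754995867609978), 0.020897729322314262)
slot 546 [ 0.5637238  -0.01357065  0.06543506]
21
slot dark (((550.3310546875, -9.802526473999023), (1.5450425148010254, 6.418633937835693), 80.73815155029297), np.float32(-0.16164967))
bar 1098 (((541.3289184570312, -94.64385986328125), (13.111482620239258, 44.880802154541016), 74.95459747314453), np.float32(-0.26259205))
```

apply_moves --plan '[0, 30, 0, -0.01, 0, 30, 0, 0, 0, 15, 0, 0, 0, 6.2, 0, 0, 0, 0, 10, 0, 0, 0, 10, 0, 0, 0, 9, 0, 0, 0, 0, 0, 0, 0, 0, 0]'

```text
time_s: 20.85
ee_pos: [0.5602, -0.015, 0.0712]
eef_rot: [-3.141, -0.001, 2.906]
force: [-0.5, -0.6, -1.0]
grip_width: 0.0118
grip_force: 50.0
```

```bash
python3 cap.py w12
```

```text
[ 0.56041191 -0.01488712  0.07157291] [-3.14158075e+00  1.61621160e-04  2.90642819e+00] 0.011680151468874246 [ 0.08440323  0.17444957 -1.72910873]
disc 2685 [0.1037098  0.10484044 0.10592311] ((0.5617563724517822, -0.015108509920537472), 0.028990885242819786)
to mouth [-0.7 -0.5]
```

apply_moves --plan '[0.3, -0.5, 2, 0, 0, 0, 2, 0, 0, 0, 2, 0, 0, 0, 2, 0, 0, 0, 2, 0, 0, 0, 1, 0, 0, 0, 0, 0]'

```text
time_s: 21.6
ee_pos: [0.5598, -0.015, 0.0603]
eef_rot: [-3.142, -0.0, 2.907]
force: [-0.1, 0.2, -1.7]
grip_width: 0.0115
grip_force: 50.0
```

No contact force 6 mm below the spindle's top, so the crossbar is in the slot. I'll keep pushing down.

apply_moves --plan '[0, 0, 2, 0, 0, 0, 2, 0, 0, 0, 2, 0, 0, 0, 2, 0, 0, 0, 2, 0, 0, 0, 1, 0, 0, 0, 0, 0]'

```text
time_s: 22.3
ee_pos: [0.5602, -0.015, 0.0499]
eef_rot: [3.141, 0.001, 2.907]
force: [-2.5, -0.4, 8.3]
grip_width: 0.011
grip_force: 50.0
```

```bash
python3 cap.py w13
```

```text
[ 0.56019067 -0.01501425  0.05003931] [3.14148740e+00 7.93753386e-04 2.90680081e+00] 0.01187883814678733 [-3.02339038 -0.16666418  9.2624638 ]
disc 2698 [0.08242537 0.08363233 0.0847329 ] ((0.561650276184082, -0.01485523208975792), 0.0289565771818161)
to mouth [-0.9 -0.3]
```

apply_moves --plan '[0, 0, 1, 0, 0, 0, 1, 0, 0, 0, 0.7, 0, 0, 0, 0, 0, 0, 0, 0, 0]'

```text
time_s: 22.85
ee_pos: [0.5603, -0.015, 0.048]
eef_rot: [3.141, 0.001, 2.907]
force: [-5.8, 1.0, 14.4]
grip_width: 0.0116
grip_force: 50.0
```

```bash
python3 cap.py w14
```

```text
[ 0.56025329 -0.01502792  0.04797281] [3.14146621e+00 1.12929186e-03 2.90679839e+00] 0.01157801030606255 [-5.08629446 -0.13402378 13.32366736]
disc 2707 [0.08046106 0.0816579  0.08274524] ((0.5615923404693604, -0.015126548707485199), 0.028964195400476456)
to mouth [-0.8 -0.3]
```

apply_moves --plan '[0.5, 0, 0.7, 0, 0, 0, 0.5, 0, 0, 0, 0, 0, 0, 0, 0, 0]'

```text
time_s: 23.3
ee_pos: [0.5603, -0.015, 0.0479]
eef_rot: [3.141, 0.003, 2.907]
force: [-7.9, -0.6, 24.7]
grip_width: 0.0114
grip_force: 50.0
```

```bash
python3 cap.py w15
```

```text
[ 0.56036373 -0.01504271  0.04795357] [3.14134355e+00 2.89317878e-03 2.90684128e+00] 0.011774214784550433 [-7.80302233  0.21858478 24.47205419]
disc 2704 [0.08047708 0.08165405 0.08277257] ((0.5616369247436523, -0.015016788616776466), 0.029075566679239273)
to mouth [-0.7 -0.3]
```

The cap is down: z holds while the force climbs to about 25 N. I'll ease off slightly and turn clockwise about the cap's own axis, which is 1.35 mm off the tool axis.

apply_moves --plan '[0, 0, -0.4, 0, 0, 0.135, 0, 0.1, 0, 0.135, 0, 0.1, 0, 0.135, 0, 0.1, 0, 0.135, 0, 0.1, 0, 0.135, 0, 0.1, 0, 0.135, 0, 0.1, 0, 0, 0, 0]'

```text
time_s: 24.15
ee_pos: [0.5609, -0.0151, 0.048]
eef_rot: [3.14, 0.003, 2.303]
force: [-4.0, -6.4, 19.1]
grip_width: 0.0114
grip_force: 50.0
```

```bash
cat >> cap.py <<'E'
q=P[(c['image'].max(-1)<90)&band(P,e,.035,e[2]+.052,e[2]+.066)]
r=cv2.minAreaRect((q[:,:2]*1000).astype(np.float32)); b=cv2.boxPoints(r); v=max([b[1]-b[0],b[2]-b[1]],key=np.linalg.norm)
print('bar',r,'turned',(-.245-np.arctan2(v[1],v[0]))%np.pi,o['moment'])
E
python3 cap.py w16
```

```text
[ 0.56097669 -0.01511486  0.0480206 ] [3.14019169 0.00342771 2.30583657] 0.011754157461646405 [-3.95524742 -5.2262942  18.60444771]
disc 2683 [0.08047233 0.08169208 0.08280728] ((0.5621922016143799, -0.015353917144238949), 0.02890336699783802)
to mouth [-0.3 -0.2]
bar ((566.2225952148438, -20.260360717773438), (12.593213081359863, 30.864524841308594), 41.36570358276367) turned 0.60382855 [-1.10063408  0.86678362  0.01518602]
```

apply_moves --plan '[0, 0.05, 0, 0.1, 0, 0.05, 0, 0.1, 0, 0.05, 0, 0.1, 0, 0.05, 0, 0.1, 0, 0.05, 0, 0.1, 0, 0.05, 0, 0.1, 0, 0.05, 0, 0.1, 0, 0, 0, 0.08, 0, 0, 0, 0, 0, 0, 0, 0]'

```text
time_s: 25.2
ee_pos: [0.5606, -0.0151, 0.048]
eef_rot: [3.14, 0.002, 1.527]
force: [-8.8, -6.1, 22.8]
grip_width: 0.0113
grip_force: 50.1
```

```bash
python3 cap.py w17
```

```text
[ 0.56061123 -0.01507322  0.04802096] [3.13977136e+00 1.69553619e-03 1.52680309e+00] 0.01143067242433628 [-10.00480925  -5.18087607  22.58640839]
disc 2674 [0.08049713 0.08170702 0.08282663] ((0.5616669058799744, -0.01557563990354538), 0.02894759178161621)
to mouth [-0.4  0.4]
bar ((561.2092895507812, -21.778867721557617), (32.770713806152344, 12.571744918823242), 87.16165161132812) turned 1.3753365 [-1.26245068  1.95237938  0.15005309]
```

apply_moves --plan '[0, -0.3, 0, 0.05, 0, -0.2, 0, 0.05, 0, 0, 0, 0.03, 0, 0, 0, 0, 0, 0, 0, 0, 0, 0, 0, 0, 0, 0, 0, 0]'

```text
time_s: 25.95
ee_pos: [0.5605, -0.0151, 0.048]
eef_rot: [3.139, 0.001, 1.397]
force: [-6.9, -6.1, 20.7]
grip_width: 0.0116
grip_force: 50.1
```

```bash
python3 cap.py w18; python3 - <<'E'
from h import *
P=cloud(camera('top')); q=P[band(P,(.561,-.016),.04,.062,.0725)]; print(len(q), q[:,2].min() if len(q) else 0)
E
```

```text
[ 0.56054158 -0.01508315  0.048048  ] [3.13856697e+00 1.34732602e-03 1.39692972e+00] 0.011811783207927421 [-7.55746075 -6.23915593 20.54397379]
disc 2668 [0.08046163 0.08168728 0.08282837] ((0.561447024345398, -0.015798436477780342), 0.029001908376812935)
to mouth [-0.3  0.5]
bar ((560.7069702148438, -22.131065368652344), (31.476877212524414, 12.506746292114258), 81.88009643554688) turned 1.4675144 [-1.28407841  1.35136397  0.15656088]
0 0
```

```bash
python3 -c "
from h import *
print(ctrl.hand_in())"
```

```text
the job is handed in; nothing more can be done
None
```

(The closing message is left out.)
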